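# Run a fingertip along a sample case's flip lids to snap them shut

### The job

The five flip lids of the glaze sample case stand open and the chips are gathering dust. Run a fingertip lightly along the row, starting at the case's left end as the robot sees it, so that it folds the lids over and presses them shut one after another until every lid has snapped fully down. Only touch and press: do not pick up, tip or shove the case, do not lean hard on it, and leave everything around it where it is.

Things in the scene. Friction and masses are not known exactly. Their poses are not given: they have to be found in the camera images.
- sample_case: loose white plastic case of glaze chips on four rubber feet, about 0.9 kg: 54 mm deep (its x), 216 mm long (its y), 30 mm high. Origin at the centre of its underside, z up; +y points to the robot's left, yaw within 0.35 rad. Five pockets 42 mm apart along y, each with a blue flip lid hinged at its left (+y) edge on a line along x: an open lid stands up and folds shut to the right (-y)
- lid_1 (a joint): angle of lid 1 (1 leftmost, at the +y end; 5 rightmost): 0 is snapped shut, 1.57 upright, 2.05 leaning back to the left on its stop. All lids are alike. A lid is 51 mm wide and 36 mm long from hinge to free edge, and stays where it is left (hinge friction 0.005 N m)
- lid_2 (a joint): angle of lid 2 (1 leftmost, at the +y end; 5 rightmost): 0 is snapped shut, 1.57 upright, 2.05 leaning back to the left on its stop. All lids are alike. Snap: a sprung catch resists with about 2 N at the free edge from 5.5 mm above shut (more force nearer the hinge); from 2.5 mm down the lid pulls itself shut and stays
- lid_3 (a joint): angle of lid 3 (1 leftmost, at the +y end; 5 rightmost): 0 is snapped shut, 1.57 upright, 2.05 leaning back to the left on its stop. All lids are alike. Upper face: rises gently from the hinge to a ridge beside the free edge, so a fingertip sliding over it towards -y presses the lid down
- lid_4 (a joint): angle of lid 4 (1 leftmost, at the +y end; 5 rightmost): 0 is snapped shut, 1.57 upright, 2.05 leaning back to the left on its stop. All lids are alike.
- lid_5 (a joint): angle of lid 5 (1 leftmost, at the +y end; 5 rightmost): 0 is snapped shut, 1.57 upright, 2.05 leaning back to the left on its stop. All lids are alike.
- lid_1_hinge (a point): midpoint of the hinge line of lid 1, on the case, 28.5 mm above the bench. With lid 1 shut, the top of its ridge is 32.5 mm from this point towards the case's -y and 4.25 mm higher (32.7 mm above the bench), the same for all lids; that ridge is the highest part of a shut lid
- lid_1_ridge (a point): middle of the top of lid 1's ridge by its free edge; it moves with the lid
- lid_2_hinge (a point): midpoint of the hinge line of lid 2, on the case, 28.5 mm above the bench
- lid_2_ridge (a point): middle of the top of lid 2's ridge by its free edge; it moves with the lid
- lid_3_hinge (a point): midpoint of the hinge line of lid 3, on the case, 28.5 mm above the bench
- lid_3_ridge (a point): middle of the top of lid 3's ridge by its free edge; it moves with the lid
- lid_4_hinge (a point): midpoint of the hinge line of lid 4, on the case, 28.5 mm above the bench
- lid_4_ridge (a point): middle of the top of lid 4's ridge by its free edge; it moves with the lid
- lid_5_hinge (a point): midpoint of the hinge line of lid 5, on the case, 28.5 mm above the bench
- lid_5_ridge (a point): middle of the top of lid 5's ridge by its free edge; it moves with the lid
- red_jar: dark red jar with a black cap, 52 mm across, 70 mm tall; origin at the centre of its underside. Leave alone
- yellow_jar: yellow jar with a blue cap, 57 mm across, 76 mm tall; origin at the centre of its underside. Leave alone
- yellow_tile: upright yellow glazed test tile on a white foot, 37 x 25 x 76 mm; origin under its centre. Leave alone
- kiln_ring: flat cream ceramic ring, 68 mm across, 12 mm high; origin under its centre. Leave alone
- eraser: white eraser, 22 x 56 x 12 mm; origin under its centre. Leave alone
- scoop: small steel scoop, 46 x 138 x 36 mm; origin under its centre. Leave alone

How it is judged (in metres and radians):
On the way, in this order (a step that is already met when the one before it is completed fails the run):
1. the first (leftmost) lid is snapped shut, before any lid to its right (value of joint lid_1 below 0.035 rad), for 0.05 s.
2. the second lid is snapped shut, before any lid to its right (value of joint lid_2 below 0.035 rad), for 0.05 s.
3. the third lid is snapped shut, before any lid to its right (value of joint lid_3 below 0.035 rad), for 0.05 s.
4. the fourth lid is snapped shut, before any lid to its right (value of joint lid_4 below 0.035 rad), for 0.05 s.
5. the last (rightmost) lid is snapped shut, before any lid to its right (value of joint lid_5 below 0.035 rad), for 0.05 s.
At the end, for the whole second after the job is handed in: all five lids are snapped shut (within 0.035 rad, about 1.3 mm at the free edge); the case stands flat and at rest on the bench within 25 mm of where it was; the things around it are within 20 mm of where they were (value of joint each of lid_1, lid_2, lid_3, lid_4, lid_5 below 0.035 rad and height (world z) of sample_case below 0.004 m and angle between sample_case's own z axis and vertical below 0.04 rad and distance of sample_case from where it was at the start of the episode below 0.025 m and linear speed of sample_case below 0.01 m/s and distance of each of red_jar, yellow_jar, yellow_tile, kiln_ring, eraser, scoop from where it was at the start of the episode below 0.02 m); the robot touches nothing.
It fails at once if the case is lifted or tipped (height (world z) of sample_case above 0.01 m or angle between sample_case's own z axis and vertical above 0.12 rad).
It fails at once if the case is shoved more than 25 mm along the bench (distance of sample_case from where it was at the start of the episode above 0.025 m).
It fails at once if the fingers press on the case or its lids with more than 40 N (contact force between the fingers and sample_case above 40 N).
It fails at once if a thing around the case is pushed or lifted by more than 20 mm (distance of any of red_jar, yellow_jar, yellow_tile, kiln_ring, eraser, scoop from where it was at the start of the episode above 0.02 m).
It also fails if it takes over 45 s, if anything falls off the work surface, if the arm or the gripper's body presses on something with over 40 N, if the wrist force passes 120 N, or if a joint passes its speed limit or range.

### The arm

A 7-joint arm with a two-finger parallel gripper is mounted at the origin on a cart in front of the work surface, level with it; the furniture and walls round the work are solid. World frame = base frame: x ahead of the robot, y to its left, z up, the work surface at z = 0. Lengths are in mm, angles in rad, forces in N, time in s.
With the tool pointing down it reaches from about 400 to 875 mm from the base axis. Payload 4.4 kg.
Tool frame: the origin (TCP) lies on the centre line of the jaws, within the pads' length; the fingertips stand 19 mm ahead of it and the grasp point (between the pads) is the TCP; z points along the fingers, y is the line along which they close (so a half turn about z gives the same grasp; the last joint's range is limited). The gripper opens to 85 mm and grips with 20 to 120 N. Pads are 22 mm wide; open, the fingers measure 114 mm over their backs; the gripper's body (76 mm by 85 mm) begins 54 mm behind the grasp point. The pads swing forward as they close: fully open they stand 13 mm farther back than shut.
Start: joints at [-1.17, 0.628, 0.038, 1.517, -0.027, 0.996, -0.02], TCP at [292.5, 580.484, 228.013] pointing down, gripper open.
Joint ranges: [-3.06, 3.06], [-0.37, 2.12], [-1.25, 1.32], [0.18, 2.47], [-1.1, 4.24], [0.23, 1.98], [-2.94, 2.94]. Speed limits (rad/s): [2.57, 2.57, 3.14, 3.14, 3.14, 3.14, 3.14].

### API

Orientations are given as [roll, pitch, yaw] about the fixed x, y, z axes, in that order (R = Rz(yaw) Ry(pitch) Rx(roll)).
In Python, from cell import ctrl, viewer, silhouettes gives the robot as it stands.
- The arm moves only by the shell command python3 -m creep 'ROWS'. ROWS is JSON, a list of rows, each an object with "jaw": the gripper command: -1 is shut, 1 is fully open, values between are in proportion; "xyz": the shift along the tool's x, y, z in mm, a list of three; "angular": the turn, a rotation vector about the tool's x, y, z in rad, a list of three. In form: [{"jaw": jaw, "xyz": [tx, ty, tz], "angular": [rx, ry, rz]}, ...]. A call has 1 to 12 rows; each row is the pose to reach, as a shift and turn from the pose commanded when the call began, along the tool's axes at that moment; what a row does not reach only later rows make up. A row lasts 1/8 s, in which the tool goes at most 62.5 mm and 10.7 degrees, less where a joint would pass 70% of its speed; a pose out of reach is approached as far as the arm can. A call with a gripper value outside its range is refused whole. The fingers move at their own pace and stop on an object; the grip force is fixed at half the most. Time passes only in rows, so rows that repeat a pose let the fingers close. It gives the time, the measured TCP pose, the force, the opening and the grip force at its end, in the units of the state.
- ctrl.read_state(): the state, without advancing time (a new reading comes with each control period).
- viewer.get_image(name): name is "scene" or "top"; returns (picture, depth): 480x640x3 uint8, red, green, blue; 480x640 float32, mm along the optical axis (not along the pixel's ray), 0 where there is no reading.
- viewer.camera_model(name): a dict with "fx", "fy", "cx", "cy" (pixels), "T" (4x4, takes a point from camera to world coordinates). Camera axes: x right, y down, z forward; pixel columns grow to the right and rows downward; lengths in mm; the calibration is good to about 2 mm. A picture is of the moment at which its call begins. camera_model takes no time and is no camera call.
- ctrl.finish_job(): hands the job in; it is judged then, once.
Trained networks look in the newest picture that a camera, given by its name, has taken for a name from the list of things; names that differ only in an ending like _2 or _b are one class to them, and where a whole thing is asked for, a point or a joint stands for the part that bears it (a point fixed in the world has none). Each returns a list of dicts, best first, with "score" (0 to 1); they miss things now and then, are a little off and sometimes report something else, mostly with a low value. They report only what shows in the picture. A call takes as long as a camera call.
- silhouettes(camera, target): "pixels" (480x640 bool, what is visible of it) and "xy" ([column, row] in pixels, amid what is visible of it).
The state is a dict: "clock": time; "qpos": joint angles; "qd": joint speeds; "tau": joint torques, N m; "eef_pos": TCP position; "tool_rot": TCP orientation; "force": force on the tool from outside, world axes, zero at the start; "torque": the same for the moment, N m; "width": finger opening in mm; "gripper_force": force on a finger pad.
Only numpy, scipy, OpenCV 4.12 (cv2) and the standard library are available. Lean on these libraries where they do the work, as an engineer would, in place of code of your own. Each camera call takes 0.05 s, during which the arm holds its last target. There are 200 camera calls.

## Working session

There is one attempt and no reset: what is moved stays moved. The work goes in short steps, Python scripts to look and compute and a shell command to move; the robot and the scene stay as the last step left them, time stands still between calls to the robot, and variables do not carry over. Pictures are saved under pics/ and viewed, at most 10 in all, crops included, and the job is handed in when it is done.

```bash
mkdir -p pics
cat > h.py <<'E'
import numpy as np, cv2
from cell import ctrl, viewer, silhouettes
def cloud(name,d):
    m=viewer.camera_model(name); v,u=np.mgrid[0:480,0:640]
    P=np.stack([(u-m["cx"])/m["fx"]*d,(v-m["cy"])/m["fy"]*d,d,np.ones_like(d)],-1)
    W=(P@np.array(m["T"]).T)[...,:3]; W[d<=0]=np.nan; return W
E
python3 - <<'E'
from h import *
for c in("top","scene"):
    im,d=viewer.get_image(c); cv2.imwrite(f"pics/{c}0.png",im[...,::-1]); W=cloud(c,d)
    np.save(c,W)
    print(c,np.array(viewer.camera_model(c)["T"])[:3,3].round())
    for n in("sample_case","lid_1","lid_1_hinge","red_jar","yellow_jar","yellow_tile","kiln_ring","eraser","scoop"):
        for s in silhouettes(c,n)[:6]:
            p=W[s["pixels"]]; p=p[~np.isnan(p[:,0])]
            if len(p)and s["score"]>.3: print(n,round(s["score"],2),np.round(s["xy"]),np.percentile(p,[3,50,97],axis=0).round().tolist())
s=ctrl.read_state(); print(s["clock"],s["eef_pos"],s["tool_rot"],s["width"])
E
```

```text
top [ 158.   41. 1472.]
sample_case 0.85 [358. 208.] [[494.0, -163.0, 2.0], [536.0, -59.0, 13.0], [581.0, 45.0, 65.0]]
lid_1 0.64 [330. 200.] [[530.0, -10.0, 5.0], [552.0, 2.0, 52.0], [578.0, 12.0, 66.0]]
lid_1 0.63 [355. 203.] [[524.0, -53.0, 6.0], [538.0, -46.0, 63.0], [549.0, -41.0, 68.0]]
lid_1 0.61 [317. 191.] [[541.0, 32.0, 29.0], [562.0, 43.0, 50.0], [585.0, 54.0, 67.0]]
lid_1 0.52 [209. 242.] [[402.0, 279.0, 9.0], [422.0, 299.0, 68.0], [447.0, 322.0, 75.0]]
lid_1_hinge 0.79 [357. 207.] [[494.0, -160.0, 2.0], [536.0, -58.0, 13.0], [580.0, 44.0, 65.0]]
red_jar 0.92 [207. 241.] [[402.0, 280.0, 16.0], [422.0, 300.0, 68.0], [448.0, 324.0, 75.0]]
yellow_jar 0.79 [176. 215.] [[465.0, 349.0, -1.0], [488.0, 372.0, 73.0], [527.0, 413.0, 81.0]]
yellow_jar 0.67 [356. 203.] [[520.0, -54.0, 33.0], [539.0, -46.0, 63.0], [556.0, -39.0, 68.0]]
yellow_tile 0.7 [430. 258.] [[398.0, -240.0, -2.0], [419.0, -226.0, 9.0], [432.0, -215.0, 76.0]]
kiln_ring 0.73 [293. 255.] [[354.0, 70.0, 4.0], [401.0, 98.0, 11.0], [416.0, 129.0, 18.0]]
kiln_ring 0.31 [334. 198.] [[530.0, -9.0, 30.0], [552.0, 1.0, 54.
[... 1039 characters left out ...]
], [574.0, 47.0, 62.0]]
lid_1_hinge 0.5 [287. 273.] [[347.0, 67.0, -1.0], [376.0, 100.0, 8.0], [410.0, 129.0, 12.0]]
red_jar 0.6 [232. 229.] [[397.0, 279.0, 25.0], [413.0, 291.0, 55.0], [443.0, 323.0, 70.0]]
yellow_tile 0.71 [446. 310.] [[397.0, -237.0, 1.0], [423.0, -227.0, 27.0], [430.0, -217.0, 72.0]]
yellow_tile 0.54 [439. 372.] [[262.0, -288.0, 1.0], [280.0, -267.0, 11.0], [304.0, -244.0, 13.0]]
kiln_ring 0.65 [292. 275.] [[347.0, 67.0, -2.0], [381.0, 98.0, 8.0], [411.0, 129.0, 12.0]]
eraser 0.66 [438. 372.] [[262.0, -288.0, 0.0], [280.0, -268.0, 11.0], [305.0, -245.0, 13.0]]
1.0 [292.50619827 580.47308411 228.01662483] [ 3.14158651e+00 -1.58077660e-05  2.67477883e+00] 85.16138253848672
```

View pics/top0.png

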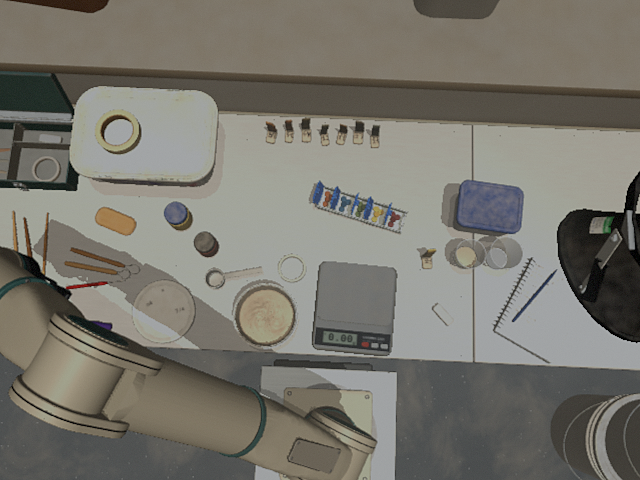

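View pics/scene0.png

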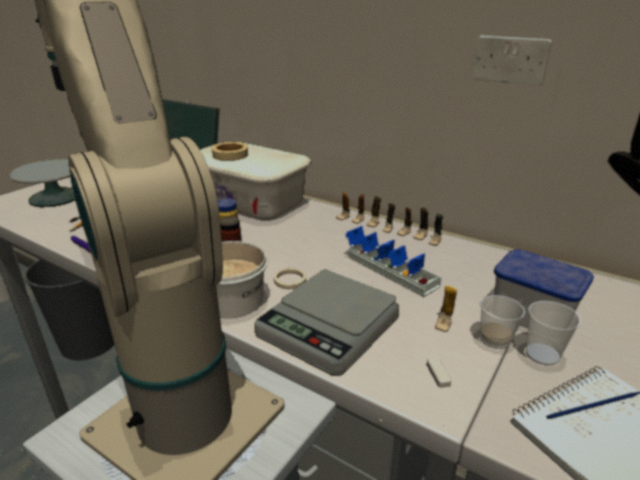

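The case shows its blue lids at about (318,190)–(400,220) in the top view and (355,236)–(418,265) in the scene view, with clear space at both ends. Next I fit its pose.

```bash
python3 - <<'E'
from h import *
for c in("top","scene"):
    W=np.load(c+".npy"); x,y,z=W[...,0],W[...,1],W[...,2]
    for lo,hi in((20,36),(8,36),(8,75),(45,75)):
        m=(x>460)&(x<610)&(y>-190)&(y<80)&(z>lo)&(z<hi)
        n,l,st,_=cv2.connectedComponentsWithStats(cv2.dilate(m.astype(np.uint8),np.ones((3,3))))
        k=1+st[1:,4].argmax() if lo<40 else 0
        mm=m&(l==k) if k else m
        p=W[mm][:,:2].astype(np.float32); print(c,lo,hi,len(p),np.round(cv2.minAreaRect(p),2).tolist() if 0 else cv2.minAreaRect(p))
        if lo==45:
            # per-lid: rotate by yaw and list clusters
            q=W[mm]; a=-.256; ex=np.array([np.cos(a),np.sin(a)]);ey=np.array([-np.sin(a),np.cos(a)])
            v=q[:,:2]@ey; o=v.argsort(); g=np.split(o,np.where(np.diff(v[o])>8)[0]+1)
            for i in g: print(len(i),(v[i].min().round(),v[i].max().round()),np.percentile(q[i][:,:2]@ex,[2,98]).round(),q[i].mean(0).round(),q[i][:,2].max().round())
E
python3 - <<'E'
import cv2
im=cv2.imread('pics/top0.png')[170:245,295:420]
im2=cv2.imread('pics/scene0.png')[215:305,335:455]
a=cv2.resize(im,(750,450),interpolation=2)
cv2.imwrite('pics/t1.png',a)
E
```

```text
top 20 36 375 ((535.2486572265625, -64.16447448730469), (216.32154846191406, 56.9691162109375), 74.88463592529297)
top 8 36 1110 ((539.5877685546875, -65.95954132080078), (217.0655517578125, 70.37757873535156), 73.35240936279297)
top 8 75 1624 ((542.3536376953125, -54.841888427734375), (239.6205596923828, 71.16124725341797), 73.97579956054688)
top 45 75 431 ((539.8406372070312, -40.515586853027344), (190.07864379882812, 55.77332305908203), 75.32329559326172)
65 (np.float64(2.0), np.float64(15.0)) [507. 556.] [ 518. -125.   62.] 70.0
95 (np.float64(55.0), np.float64(67.0)) [505. 557.] [530. -75.  58.] 71.0
66 (np.float64(84.0), np.float64(96.0)) [506. 556.] [538. -46.  63.] 69.0
99 (np.float64(137.0), np.float64(150.0)) [507. 558.] [552.   4.  58.] 69.0
106 (np.float64(180.0), np.float64(193.0)) [508. 559.] [563.  46.  57.] 68.0
scene 20 36 679 ((531.8243408203125, -62.46061706542969), (219.1201934814453, 57.94631576538086), 75.23763275146484)
scene 8 36 1538 ((530.86767578125, -62.40960693359375), (219.53941345214844, 58.60414123535156), 75.94558715820312)
scene 8 75 2562 ((532.2737426757812, -57.370521545410156), (229.6286163330078, 59.67513656616211), 75.53744506835938)
scene 45 75 692 ((537.0606689453125, -38.71473693847656), (190.38661193847656, 57.65312194824219), 74.45003509521484)
145 (np.float64(3.0), np.float64(16.0)) [501. 555.] [ 513. -124.   56.] 64.0
146 (np.float64(56.0), np.float64(66.0)) [502. 556.] [527. -75.  53.] 64.0
129 (np.float64(84.0), np.float64(96.0)) [503. 556.] [534. -45.  56.] 64.0
137 (np.float64(138.0), np.float64(148.0)) [504. 556.] [548.   5.  54.] 65.0
135 (np.float64(182.0), np.float64(194.0)) [503. 557.] [560.  47.  53.] 64.0
```

View pics/t1.png

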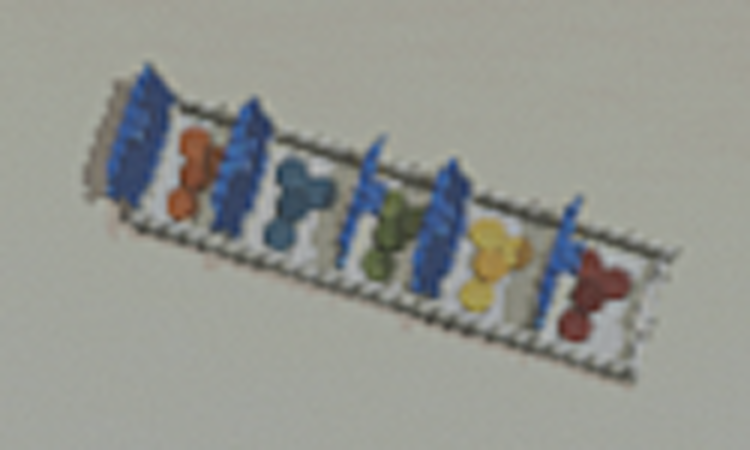

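The crop shows lids 1, 2 and 4 leaning back and 3 and 5 nearly upright, with the left end of the case free. The fit gives a case centre of about (533.5, -63) and a yaw of about -0.26. I'll move beyond the left end, jaws shut, tool x along the case's y.

```bash
python3 -m creep '[{"jaw":-1,"xyz":[-40,-27,0],"angular":[0,0,0.11]},{"jaw":-1,"xyz":[-80,-54,0],"angular":[0,0,0.23]},{"jaw":-1,"xyz":[-120,-81,0],"angular":[0,0,0.34]},{"jaw":-1,"xyz":[-170,-115,0],"angular":[0,0,0.48]},{"jaw":-1,"xyz":[-220,-150,0],"angular":[0,0,0.63]},{"jaw":-1,"xyz":[-270,-184,0],"angular":[0,0,0.77]},{"jaw":-1,"xyz":[-320,-218,0],"angular":[0,0,0.92]},{"jaw":-1,"xyz":[-370,-252,0],"angular":[0,0,1.06]},{"jaw":-1,"xyz":[-420,-287,20],"angular":[0,0,1.2]},{"jaw":-1,"xyz":[-475,-324,50],"angular":[0,0,1.364]},{"jaw":-1,"xyz":[-475,-324,90],"angular":[0,0,1.364]},{"jaw":-1,"xyz":[-475,-324,100],"angular":[0,0,1.364]}]'
```

```text
clock: 2.5
eef_pos: [569.2, 76.1, 125.7]
tool_rot: [-3.137, 0.002, 1.309]
force: [0.3, 0.3, 0.6]
width: -0.1
gripper_force: 0.0
```

Next I'll touch the bench beside the case to find the fingertip height.

```bash
python3 -m creep '[{"jaw":-1,"xyz":[30,0,30],"angular":[0,0,0]},{"jaw":-1,"xyz":[30,0,70],"angular":[0,0,0]},{"jaw":-1,"xyz":[30,0,100],"angular":[0,0,0]},{"jaw":-1,"xyz":[30,0,103],"angular":[0,0,0]},{"jaw":-1,"xyz":[30,0,103],"angular":[0,0,0]}]'; python3 -m creep '[{"jaw":-1,"xyz":[0,0,2],"angular":[0,0,0]},{"jaw":-1,"xyz":[0,0,3],"angular":[0,0,0]},{"jaw":-1,"xyz":[0,0,4],"angular":[0,0,0]},{"jaw":-1,"xyz":[0,0,4],"angular":[0,0,0]}]'
```

```text
clock: 3.12
eef_pos: [579.3, 107.3, 26.4]
tool_rot: [3.14, -0.001, 1.312]
force: [-0.4, 0.1, 0.0]
width: -0.1
gripper_force: 0.0
clock: 3.62
eef_pos: [578.6, 106.4, 21.1]
tool_rot: [3.142, -0.0, 1.311]
force: [0.5, 0.1, -0.7]
width: 0.5
gripper_force: 0.0
```

```bash
python3 -m creep '[{"jaw":-1,"xyz":[0,0,1],"angular":[0,0,0]},{"jaw":-1,"xyz":[0,0,1],"angular":[0,0,0]},{"jaw":-1,"xyz":[0,0,1],"angular":[0,0,0]}]';python3 -m creep '[{"jaw":-1,"xyz":[0,0,1],"angular":[0,0,0]},{"jaw":-1,"xyz":[0,0,1],"angular":[0,0,0]},{"jaw":-1,"xyz":[0,0,1],"angular":[0,0,0]}]'; python3 -m creep '[{"jaw":-1,"xyz":[0,0,1],"angular":[0,0,0]},{"jaw":-1,"xyz":[0,0,1],"angular":[0,0,0]},{"jaw":-1,"xyz":[0,0,1],"angular":[0,0,0]}]'
```

```text
clock: 4.0
eef_pos: [578.6, 106.3, 19.9]
tool_rot: [-3.141, 0.0, 1.311]
force: [0.1, 0.2, 0.0]
width: -0.0
gripper_force: 0.0
clock: 4.38
eef_pos: [578.6, 106.4, 19.0]
tool_rot: [-3.142, -0.0, 1.311]
force: [-0.2, -0.5, 0.3]
width: 0.2
gripper_force: 0.0
clock: 4.75
eef_pos: [578.6, 106.3, 18.0]
tool_rot: [-3.142, 0.0, 1.311]
force: [0.6, 0.9, 0.4]
width: 0.1
gripper_force: 0.0
```

```bash
python3 -m creep '[{"jaw":-1,"xyz":[0,0,1],"angular":[0,0,0]},{"jaw":-1,"xyz":[0,0,1],"angular":[0,0,0]}]'; python3 -m creep '[{"jaw":-1,"xyz":[0,0,1],"angular":[0,0,0]},{"jaw":-1,"xyz":[0,0,1],"angular":[0,0,0]}]'
```

```text
clock: 5.0
eef_pos: [578.5, 106.4, 16.9]
tool_rot: [-3.141, 0.0, 1.311]
force: [0.5, -0.6, -1.0]
width: 0.1
gripper_force: 0.0
clock: 5.25
eef_pos: [578.5, 106.4, 15.9]
tool_rot: [-3.141, 0.0, 1.311]
force: [0.1, -0.6, 1.0]
width: 0.2
gripper_force: 0.0
```

```bash
for i in 1 ; do python3 -m creep '[{"jaw":-1,"xyz":[0,0,1],"angular":[0,0,0]},{"jaw":-1,"xyz":[0,0,1],"angular":[0,0,0]}]'; python3 -m creep '[{"jaw":-1,"xyz":[0,0,1],"angular":[0,0,0]},{"jaw":-1,"xyz":[0,0,1],"angular":[0,0,0]}]'; done
python3 - <<'E'
from h import *
im,d=viewer.get_image("scene"); cv2.imwrite("pics/s2.png",cv2.resize(im[170:320,270:470,::-1],(800,600),interpolation=2))
E
```

```text
clock: 5.5
eef_pos: [578.5, 106.4, 14.9]
tool_rot: [-3.141, 0.0, 1.311]
force: [-0.2, 0.4, 0.3]
width: -0.1
gripper_force: 0.0
clock: 5.75
eef_pos: [578.5, 106.4, 13.9]
tool_rot: [-3.141, 0.0, 1.311]
force: [-0.0, -0.2, -1.0]
width: -0.1
gripper_force: 0.0
```

View pics/s2.png

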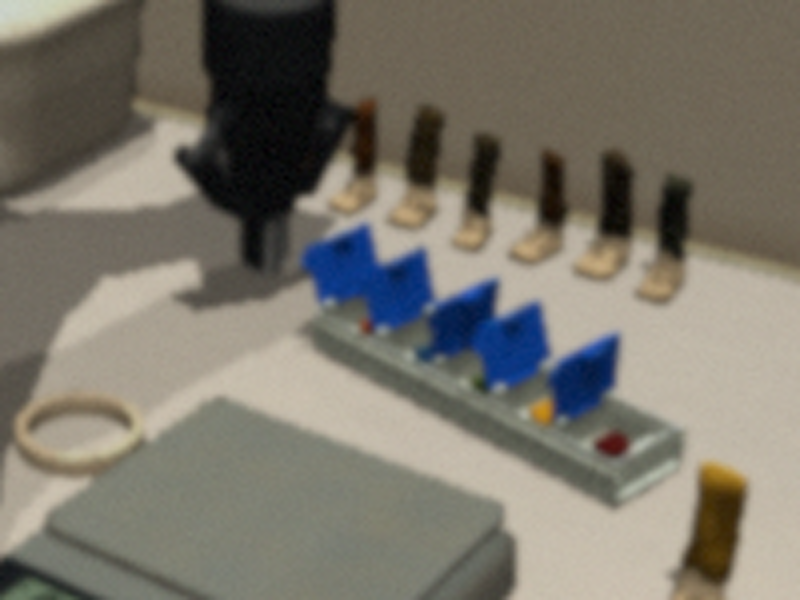

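The finger is just above the bench, left of lid 1, at crop (265,265). It is not touching yet, so I continue down.

```bash
python3 -m creep '[{"jaw":-1,"xyz":[0,0,1],"angular":[0,0,0]},{"jaw":-1,"xyz":[0,0,1],"angular":[0,0,0]}]'; python3 -m creep '[{"jaw":-1,"xyz":[0,0,1],"angular":[0,0,0]},{"jaw":-1,"xyz":[0,0,1],"angular":[0,0,0]}]'
```

```text
clock: 6.05
eef_pos: [578.5, 106.4, 12.9]
tool_rot: [-3.141, 0.0, 1.311]
force: [0.1, 1.5, -1.0]
width: 0.4
gripper_force: 0.0
clock: 6.3
eef_pos: [578.5, 106.4, 11.9]
tool_rot: [-3.141, 0.0, 1.311]
force: [-0.7, -0.3, 0.5]
width: -0.1
gripper_force: 0.0
```

```bash
python3 - <<'E'
from h import *
for c in("scene","top"):
    im,d=viewer.get_image(c); W=cloud(c,d)
    dd=np.abs((W[...,:2]-[578.5,106.4])).max(-1)<28
    m=dd&(im.mean(-1)<70)&(W[...,2]<150)
    z=W[m][:,2]; print(c,m.sum(),np.percentile(z,[0,1,3,5,10,50]).round(1) if m.sum() else "")
    b=dd&(im.mean(-1)>110); print(np.percentile(W[b][:,2],[5,50,95]).round(1) if b.sum() else "")
E
python3 -m creep '[{"jaw":-1,"xyz":[0,0,1],"angular":[0,0,0]},{"jaw":-1,"xyz":[0,0,1],"angular":[0,0,0]}]'; python3 -m creep '[{"jaw":-1,"xyz":[0,0,1],"angular":[0,0,0]},{"jaw":-1,"xyz":[0,0,1],"angular":[0,0,0]}]'
```

```text
scene 705 [-3.1 -0.6 20.2 24.  31.7 82.8]
[-3.4 -1.8  0.5]
top 18 [17.  19.4 24.3 29.1 31.9 68.6]
[ -2.7 843.2 845.3]
clock: 6.65
eef_pos: [578.5, 106.4, 10.9]
tool_rot: [-3.141, 0.0, 1.311]
force: [-0.6, -0.3, 0.4]
width: -0.1
gripper_force: 0.0
clock: 6.9
eef_pos: [578.5, 106.4, 9.9]
tool_rot: [-3.141, 0.0, 1.311]
force: [0.4, -0.1, 0.5]
width: -0.1
gripper_force: 0.0
```

Run:
```python
from h import *
im,d=viewer.get_image("scene"); W=cloud("scene",d)
m=viewer.camera_model("scene"); T=np.linalg.inv(np.array(m["T"]))
def pr(p):
    q=T@np.r_[p,1]; return np.array([m["fx"]*q[0]/q[2]+m["cx"],m["fy"]*q[1]/q[2]+m["cy"]])
a=pr([578.5,106.4,10]); b=pr([578.5,106.4,0]); print(a,b,pr([578.5,106.4,-9]))
c=int(a[0])
for v in range(int(a[1])-30,int(a[1])+12,2): print(v,[(int(im[v,u].mean()),*W[v,u].round().astype(int)) for u in (c-3,c,c+3)])
o=cv2.resize(im[200:260,300:380,::-1],(800,600),interpolation=0)
cv2.circle(o,tuple(int(x) for x in (b-[300,200]+.5)*10),5,(0,0,255),-1);cv2.circle(o,tuple(int(x) for x in (a-[300,200]+.5)*10),5,(0,255,0),-1)
cv2.imwrite("pics/s3.png",o)
```

```text
[335.67050969 238.63781374] [335.59309947 242.29130004] [335.52398541 245.5532375 ]
208 [(9, np.int64(557), np.int64(105), np.int64(99)), (11, np.int64(558), np.int64(97), np.int64(100)), (8, np.int64(563), np.int64(93), np.int64(100))]
210 [(13, np.int64(552), np.int64(102), np.int64(97)), (15, np.int64(554), np.int64(95), np.int64(97)), (9, np.int64(562), np.int64(92), np.int64(95))]
212 [(10, np.int64(556), np.int64(104), np.int64(90)), (14, np.int64(557), np.int64(97), np.int64(91)), (6, np.int64(563), np.int64(92), np.int64(90))]
214 [(12, np.int64(563), np.int64(108), np.int64(81)), (10, np.int64(556), np.int64(96), np.int64(87)), (14, np.int64(564), np.int64(93), np.int64(84))]
216 [(12, np.int64(560), np.int64(107), np.int64(77)), (15, np.int64(559), np.int64(98), np.int64(80)), (12, np.int64(564), np.int64(92), np.int64(79))]
218 [(9, np.int64(573), np.int64(115), np.int64(65)), (12, np.int64(559), np.int64(97), np.int64(75)), (5, np.int64(567), np.int64(95), np.int64(72))]
220 [(9, np.int64(564), np.int64(109), np.int64(65)), (4, np.int64(562), np.int64(99), np.int64(68)), 
[... 1506 characters left out ...]
p.int64(102), np.int64(12)), (69, np.int64(597), np.int64(111), np.int64(-3))]
242 [(76, np.int64(577), np.int64(116), np.int64(-1)), (78, np.int64(580), np.int64(109), np.int64(-1)), (80, np.int64(586), np.int64(104), np.int64(-2))]
244 [(98, np.int64(569), np.int64(111), np.int64(-2)), (98, np.int64(573), np.int64(105), np.int64(-2)), (117, np.int64(576), np.int64(98), np.int64(-1))]
246 [(146, np.int64(562), np.int64(106), np.int64(-3)), (148, np.int64(563), np.int64(98), np.int64(-1)), (153, np.int64(567), np.int64(92), np.int64(-1))]
248 [(158, np.int64(553), np.int64(101), np.int64(-3)), (156, np.int64(557), np.int64(95), np.int64(-2)), (156, np.int64(560), np.int64(88), np.int64(-2))]
```

View pics/s3.png

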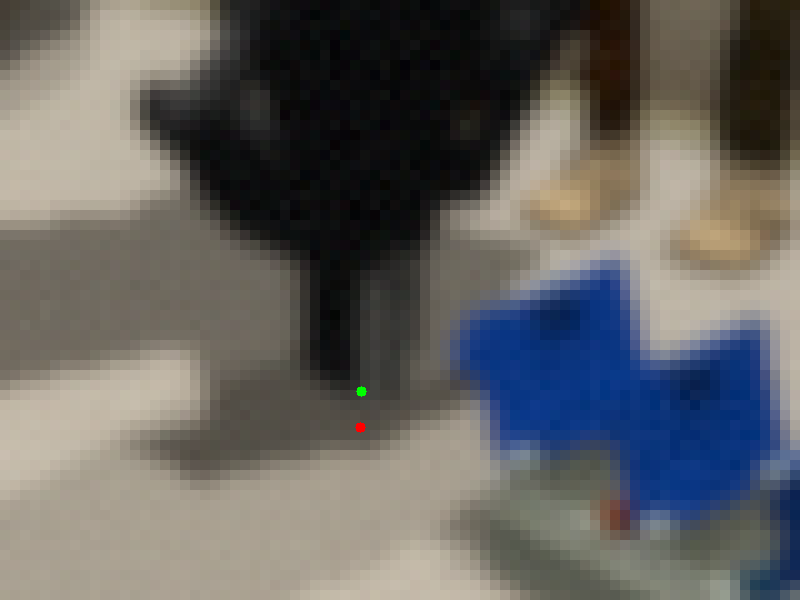

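The image puts the fingertip at z ≈ 11–13 with the TCP at 9.9, so the stated 19 mm does not hold here. I'll continue to contact.

```bash
python3 -m creep '[{"jaw":-1,"xyz":[0,0,2],"angular":[0,0,0]},{"jaw":-1,"xyz":[0,0,4],"angular":[0,0,0]},{"jaw":-1,"xyz":[0,0,4],"angular":[0,0,0]}]'; python3 -m creep '[{"jaw":-1,"xyz":[0,0,1],"angular":[0,0,0]},{"jaw":-1,"xyz":[0,0,2],"angular":[0,0,0]},{"jaw":-1,"xyz":[0,0,2],"angular":[0,0,0]}]'
```

```text
clock: 7.32
eef_pos: [578.4, 106.3, 5.8]
tool_rot: [-3.141, 0.0, 1.311]
force: [0.1, -0.0, 0.3]
width: -0.4
gripper_force: 0.0
clock: 7.7
eef_pos: [578.5, 106.4, 3.9]
tool_rot: [-3.141, -0.0, 1.311]
force: [0.7, 0.2, -0.2]
width: -0.1
gripper_force: 0.0
```

```bash
python3 -m creep '[{"jaw":-1,"xyz":[0,0,1],"angular":[0,0,0]},{"jaw":-1,"xyz":[0,0,2],"angular":[0,0,0]},{"jaw":-1,"xyz":[0,0,2],"angular":[0,0,0]}]'
python3 - <<'E'
from h import *
im,d=viewer.get_image("scene"); W=cloud("scene",d)
for v in range(228,252,1): print(v,[(int(im[v,u].mean()),*[int(q) for q in W[v,u].round()]) for u in (332,335,338,340)])
E
```

```text
clock: 8.07
eef_pos: [578.5, 106.3, 1.9]
tool_rot: [-3.141, 0.0, 1.311]
force: [-0.2, -0.0, -0.6]
width: 0.2
gripper_force: 0.0
228 [(9, 554, 102, 50), (7, 560, 98, 49), (22, 575, 98, 42), (34, 582, 97, 40)]
229 [(13, 562, 107, 43), (18, 561, 98, 46), (34, 572, 97, 41), (46, 578, 95, 39)]
230 [(12, 560, 106, 41), (27, 566, 101, 40), (40, 572, 97, 39), (46, 580, 96, 35)]
231 [(13, 563, 107, 37), (29, 568, 102, 36), (46, 570, 95, 37), (48, 581, 96, 33)]
232 [(14, 563, 108, 34), (28, 564, 100, 36), (51, 572, 97, 33), (50, 581, 96, 30)]
233 [(15, 561, 106, 33), (30, 572, 105, 29), (53, 572, 97, 31), (50, 579, 95, 28)]
234 [(11, 564, 108, 28), (32, 566, 101, 29), (57, 571, 96, 29), (51, 579, 95, 26)]
235 [(11, 559, 105, 28), (28, 568, 102, 25), (56, 574, 98, 24), (56, 580, 96, 22)]
236 [(10, 564, 108, 23), (34, 569, 102, 23), (59, 571, 96, 23), (54, 583, 97, 18)]
237 [(10, 565, 108, 20), (36, 567, 102, 21), (57, 572, 96, 20), (54, 580, 95, 17)]
238 [(13, 562, 107, 19), (33, 568, 102, 18), (56, 573, 97, 17), (58, 580, 95, 14)]
239 [(17, 563, 107, 15), (34, 568, 102, 15), (57, 574, 97, 14),
[... 332 characters left out ...]
113, 583, 97, -1)]
244 [(92, 571, 112, -3), (96, 572, 104, -1), (105, 577, 98, -2), (139, 580, 95, -2)]
245 [(118, 567, 110, -3), (128, 568, 102, -2), (134, 573, 96, -2), (151, 575, 92, -1)]
246 [(142, 560, 105, -1), (148, 566, 100, -3), (152, 567, 93, -1), (156, 569, 88, 0)]
247 [(153, 556, 103, -2), (154, 560, 97, -2), (158, 564, 90, -1), (156, 567, 87, -2)]
248 [(157, 550, 99, -1), (157, 558, 95, -3), (158, 561, 89, -3), (158, 561, 83, -1)]
249 [(157, 548, 98, -2), (158, 550, 90, -1), (158, 555, 85, -1), (156, 557, 81, -1)]
250 [(157, 540, 93, 0), (158, 548, 89, -2), (155, 552, 83, -2), (154, 554, 79, -2)]
251 [(157, 537, 91, 0), (157, 544, 87, -2), (155, 547, 80, -2), (156, 551, 77, -3)]
```

```bash
python3 -m creep '[{"jaw":-1,"xyz":[0,0,2],"angular":[0,0,0]},{"jaw":-1,"xyz":[0,0,3],"angular":[0,0,0]},{"jaw":-1,"xyz":[0,0,3],"angular":[0,0,0]}]'; python3 -m creep '[{"jaw":-1,"xyz":[0,0,1],"angular":[0,0,0]},{"jaw":-1,"xyz":[0,0,1],"angular":[0,0,0]}]'; python3 -m creep '[{"jaw":-1,"xyz":[0,0,1],"angular":[0,0,0]},{"jaw":-1,"xyz":[0,0,1],"angular":[0,0,0]}]'
```

```text
clock: 8.5
eef_pos: [578.5, 106.4, -1.1]
tool_rot: [-3.141, 0.0, 1.311]
force: [0.7, -0.6, 0.7]
width: 0.2
gripper_force: 0.0
clock: 8.75
eef_pos: [578.6, 106.3, -2.1]
tool_rot: [-3.142, 0.0, 1.311]
force: [0.7, -0.2, 0.2]
width: 0.1
gripper_force: 0.0
clock: 9.0
eef_pos: [578.5, 106.4, -3.1]
tool_rot: [-3.141, 0.0, 1.311]
force: [-0.0, 0.3, 0.1]
width: 0.0
gripper_force: 0.0
```

```bash
python3 -m creep '[{"jaw":-1,"xyz":[0,0,1],"angular":[0,0,0]},{"jaw":-1,"xyz":[0,0,1],"angular":[0,0,0]}]'; python3 -m creep '[{"jaw":-1,"xyz":[0,0,1],"angular":[0,0,0]},{"jaw":-1,"xyz":[0,0,1],"angular":[0,0,0]}]'
```

```text
clock: 9.25
eef_pos: [578.6, 106.4, -3.2]
tool_rot: [-3.142, -0.0, 1.311]
force: [-2.0, -0.1, 7.7]
width: 0.1
gripper_force: 3.6
clock: 9.5
eef_pos: [578.6, 106.4, -3.2]
tool_rot: [3.142, -0.001, 1.311]
force: [-2.7, 0.2, 14.3]
width: 0.3
gripper_force: 7.6
```

```bash
python3 -m creep '[{"jaw":-1,"xyz":[0,0,1],"angular":[0,0,0]},{"jaw":-1,"xyz":[0,0,1],"angular":[0,0,0]}]'
python3 - <<'E'
from h import *
im,d=viewer.get_image("scene"); W=cloud("scene",d)
for v in range(236,248,1): print(v,[(int(im[v,u].mean()),*[int(q) for q in W[v,u].round()]) for u in (332,335,338,340)])
E
```

```text
clock: 9.75
eef_pos: [578.6, 106.4, -3.3]
tool_rot: [3.142, -0.001, 1.311]
force: [-5.0, -0.9, 23.5]
width: -0.2
gripper_force: 11.6
236 [(14, 566, 109, 22), (32, 568, 102, 23), (51, 573, 97, 22), (51, 580, 96, 19)]
237 [(14, 565, 108, 20), (32, 573, 105, 17), (57, 571, 96, 21), (50, 578, 94, 18)]
238 [(14, 563, 107, 18), (35, 567, 101, 18), (58, 574, 97, 17), (53, 578, 94, 15)]
239 [(12, 564, 108, 15), (37, 566, 101, 16), (55, 576, 98, 13), (55, 581, 95, 11)]
240 [(10, 561, 106, 14), (36, 568, 102, 12), (55, 573, 96, 12), (56, 578, 94, 10)]
241 [(23, 563, 107, 10), (36, 569, 102, 9), (55, 573, 97, 9), (66, 580, 95, 6)]
242 [(37, 564, 107, 7), (41, 566, 101, 8), (55, 577, 99, 4), (80, 579, 94, 4)]
243 [(61, 574, 114, -2), (55, 569, 103, 3), (64, 574, 97, 3), (104, 583, 97, -1)]
244 [(84, 567, 110, -1), (77, 568, 102, 1), (94, 579, 100, -3), (131, 580, 94, -2)]
245 [(117, 562, 107, 0), (113, 570, 103, -3), (125, 569, 94, 0), (148, 576, 92, -2)]
246 [(139, 560, 105, -1), (135, 564, 99, -2), (150, 565, 91, 0), (153, 569, 88, -1)]
247 [(153, 558, 104, -3), (150, 562, 98, -3), (156, 563, 90, -1), (158, 566, 86, -1)]
```

Contact is clear: the tip meets the bench when the TCP reads -3.15, so a tip height of 33.5 mm means a reading of about 30.4. The finger is on the case's centre line and 175 mm from its centre. I'll sweep over lid 1 first.

```bash
python3 -m creep '[{"jaw":-1,"xyz":[0,0,-36.6],"angular":[0,0,0]},{"jaw":-1,"xyz":[-20,0,-36.6],"angular":[0,0,0]},{"jaw":-1,"xyz":[-40,0,-36.6],"angular":[0,0,0]},{"jaw":-1,"xyz":[-48,0,-36.6],"angular":[0,0,0]},{"jaw":-1,"xyz":[-56,0,-36.6],"angular":[0,0,0]},{"jaw":-1,"xyz":[-64,0,-36.6],"angular":[0,0,0]},{"jaw":-1,"xyz":[-72,0,-36.6],"angular":[0,0,0]},{"jaw":-1,"xyz":[-79,0,-36.6],"angular":[0,0,0]},{"jaw":-1,"xyz":[-86,0,-36.6],"angular":[0,0,0]}]'; python3 -m creep '[{"jaw":-1,"xyz":[-6,0,0],"angular":[0,0,0]},{"jaw":-1,"xyz":[-12,0,0],"angular":[0,0,0]},{"jaw":-1,"xyz":[-18,0,0],"angular":[0,0,0]},{"jaw":-1,"xyz":[-23,0,0],"angular":[0,0,0]},{"jaw":-1,"xyz":[-23,0,0],"angular":[0,0,0]}]'
python3 - <<'E'
from h import *
im,d=viewer.get_image("scene"); cv2.imwrite("pics/s4.png",cv2.resize(im[195:300,320:460,::-1],(800,600),interpolation=2))
E
```

```text
clock: 10.92
eef_pos: [556.8, 23.7, 30.8]
tool_rot: [3.141, -0.001, 1.311]
force: [0.7, 2.3, 2.2]
width: 0.0
gripper_force: 0.9
clock: 11.55
eef_pos: [550.4, 0.3, 30.6]
tool_rot: [-3.142, 0.0, 1.31]
force: [0.4, -0.5, 1.0]
width: 0.1
gripper_force: 0.0
```

View pics/s4.png

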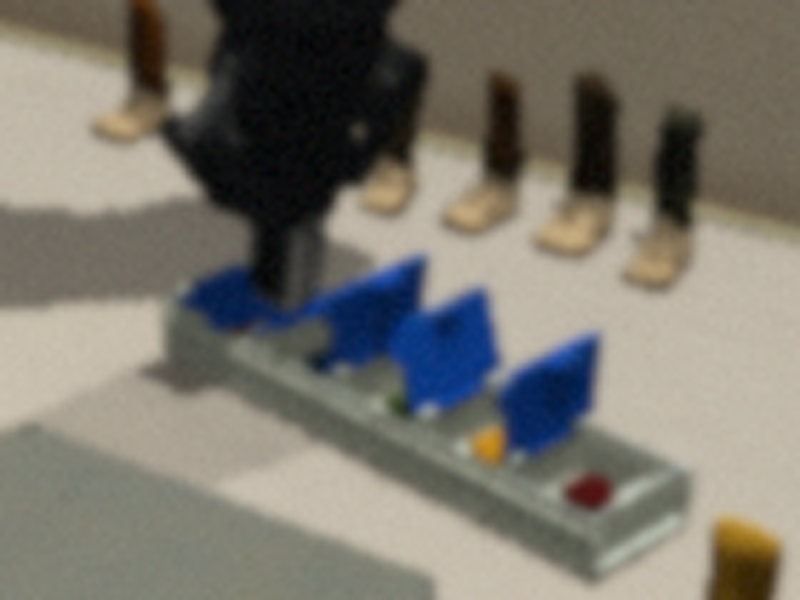

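Lid 1 (crop (220,295)) is folded, and lid 2 is beginning to fold under the tip at (285,300). A red spot at (240,325) leaves doubt about lid 1, so I check its height by depth.

```bash
cat >> h.py <<'E'
ey=np.array([.257,.966]); ex=np.array([.966,-.257]); C=np.array([533.5,-63])
def prof(n=3):
    for c in("scene","top"):
        A=[];
        for _ in range(n): im,d=viewer.get_image(c); A.append(d)
        d=np.median(A,0); W=cloud(c,d); i=im.astype(int); blue=(i[...,2]>i[...,0]+40)
        v=(W[...,:2]-C)@ey; u=(W[...,:2]-C)@ex
        print(c)
        for a in range(-112,116,6):
            m=(v>a)&(v<=a+6)&(abs(u)<30)&(W[...,2]<90)
            z=W[m&blue][:,2]; w=W[m&~blue][:,2]
            print(a+3,"blue",len(z),np.percentile(z,[10,50,90]).round(1) if len(z) else "","other",len(w),np.median(w).round(1) if len(w) else "")
E
python3 - <<'E'
from h import *
prof(2)
E
```

```text
scene
-109 blue 0  other 111 2.7
-103 blue 0  other 169 15.2
-97 blue 0  other 42 13.4
-91 blue 0  other 44 15.9
-85 blue 0  other 70 11.4
-79 blue 0  other 69 11.8
-73 blue 5 [62.5 62.6 64.5] other 58 12.1
-67 blue 153 [29.7 43.4 60.4] other 80 16.5
-61 blue 66 [37.1 52.  62.1] other 127 16.5
-55 blue 0  other 34 12.0
-49 blue 0  other 28 10.0
-43 blue 0  other 40 10.5
-37 blue 0  other 35 13.2
-31 blue 0  other 34 9.7
-25 blue 22 [26.8 29.  31.5] other 51 11.3
-19 blue 143 [30.3 38.2 45.9] other 108 14.3
-13 blue 112 [46.8 52.6 58.9] other 32 17.5
-7 blue 3 [58.9 59.  59.6] other 32 13.3
-1 blue 0  other 32 10.7
5 blue 0  other 34 13.1
11 blue 8 [60.6 61.9 63.1] other 28 12.0
17 blue 194 [32.9 47.  61.6] other 51 18.7
23 blue 7 [22.5 34.6 61.8] other 84 16.1
29 blue 0  other 26 10.1
35 blue 17 [45.6 47.9 49.5] other 24 12.4
41 blue 4 [41.8 43.5 45.1] other 25 12.3
47 blue 1 [40. 40. 40.] other 34 12.8
53 blue 3 [34.7 36.4 37.5] other 163 73.7
59 blue 3 [22.8 28.9 29.7] other 141 52.0
65 blue 5 [18.4 20.5 25.4] other 106 16.6
71 blue 26 [25.7 29.2 32.2] other 57 27.7
77 blue 13 [27.
[... 673 characters left out ...]
1.2 32.9] other 56 9.1
-19 blue 39 [38.4 43.7 64. ] other 25 22.2
-13 blue 53 [54.7 60.  64.3] other 21 12.6
-7 blue 16 [57.7 61.3 64.1] other 52 8.0
-1 blue 0  other 63 10.5
5 blue 0  other 64 10.9
11 blue 7 [61.4 63.1 64.8] other 55 7.8
17 blue 32 [59.7 63.5 65.9] other 41 8.2
23 blue 12 [61.3 63.4 65.4] other 49 9.8
29 blue 7 [43.6 47.6 52.9] other 59 7.1
35 blue 39 [45.7 50.4 53.5] other 21 8.8
41 blue 30 [43.4 46.7 50.3] other 4 32.4
47 blue 9 [39.9 41.1 45.9] other 0 
53 blue 0  other 0 
59 blue 0  other 0 
65 blue 0  other 0 
71 blue 0  other 0 
77 blue 0  other 0 
83 blue 0  other 0 
89 blue 0  other 0 
95 blue 0  other 0 
101 blue 0  other 0 
107 blue 0  other 0 
113 blue 0  other 0
```

Lid 1's profile runs from 27.9 at the hinge to about 32 at the ridge once the camera's -2 mm bias is allowed for, so it is shut. Next, lids 2 and 3 with checks.

```bash
cat > ck.py <<'E'
from h import *
ds=[viewer.get_image("scene") for _ in range(3)]; im=ds[-1][0].astype(int); W=cloud("scene",np.median([d for _,d in ds],0))
v=(W[...,:2]-C)@ey; u=(W[...,:2]-C)@ex; b=(im[...,2]>im[...,0]+40)&(abs(u)<30)
for k in range(5):
    h=101-42*k
    print("lid",k+1,[(-s,int(m.sum()),np.percentile(W[m][:,2],[50,90]).round(1).tolist()) for s in(-10,-2,6,14,22,30) for m in [b&(v<h-s)&(v>h-s-8)] if m.sum()>3])
E
python3 -m creep '[{"jaw":-1,"xyz":[-7,0,0],"angular":[0,0,0]},{"jaw":-1,"xyz":[-14,0,0],"angular":[0,0,0]},{"jaw":-1,"xyz":[-21,0,0],"angular":[0,0,0]},{"jaw":-1,"xyz":[-28,0,0],"angular":[0,0,0]},{"jaw":-1,"xyz":[-35,0,0],"angular":[0,0,0]},{"jaw":-1,"xyz":[-42,0,0],"angular":[0,0,0]},{"jaw":-1,"xyz":[-42,0,0],"angular":[0,0,0]}]'; python3 ck.py
```

```text
clock: 12.68
eef_pos: [539.5, -40.5, 30.6]
tool_rot: [-3.141, 0.001, 1.309]
force: [-0.3, -1.1, -0.0]
width: 0.0
gripper_force: 0.0
lid 1 [(10, 6, [23.1, 28.2]), (2, 26, [28.4, 29.0]), (-6, 33, [28.6, 29.4]), (-14, 35, [29.7, 30.5]), (-22, 42, [30.2, 31.3]), (-30, 41, [28.7, 31.0])]
lid 2 [(10, 25, [28.1, 29.7]), (2, 22, [28.2, 29.2]), (-6, 24, [28.9, 29.6]), (-14, 23, [29.3, 30.9]), (-22, 23, [30.5, 31.6]), (-30, 22, [28.2, 30.2])]
lid 3 [(10, 16, [27.2, 30.0]), (2, 5, [34.0, 36.1]), (-6, 6, [36.5, 40.0]), (-14, 6, [43.6, 45.3]), (-22, 50, [56.8, 60.6]), (-30, 194, [44.1, 54.0])]
lid 4 [(10, 184, [39.3, 48.8]), (2, 11, [28.8, 30.7]), (-30, 12, [59.9, 62.8])]
lid 5 [(10, 172, [48.7, 61.4]), (2, 57, [38.0, 62.5])]
```

Lids 1 and 2 have the same shut profile. On to lid 3.

```bash
python3 -m creep '[{"jaw":-1,"xyz":[-7,0,0],"angular":[0,0,0]},{"jaw":-1,"xyz":[-14,0,0],"angular":[0,0,0]},{"jaw":-1,"xyz":[-21,0,0],"angular":[0,0,0]},{"jaw":-1,"xyz":[-28,0,0],"angular":[0,0,0]},{"jaw":-1,"xyz":[-35,0,0],"angular":[0,0,0]},{"jaw":-1,"xyz":[-42,0,0],"angular":[0,0,0]},{"jaw":-1,"xyz":[-42,0,0],"angular":[0,0,0]}]'; python3 ck.py
```

```text
clock: 13.7
eef_pos: [528.7, -81.2, 30.6]
tool_rot: [-3.141, 0.001, 1.309]
force: [0.2, -0.1, -0.1]
width: -0.3
gripper_force: 0.0
lid 1 [(2, 20, [27.8, 28.4]), (-6, 33, [28.8, 29.5]), (-14, 36, [29.7, 30.4]), (-22, 37, [30.3, 31.3]), (-30, 43, [28.3, 31.1])]
lid 2 [(10, 27, [28.1, 30.3]), (2, 35, [27.9, 29.0]), (-6, 34, [29.0, 29.8]), (-14, 39, [29.5, 30.5]), (-22, 45, [30.5, 31.6]), (-30, 44, [28.6, 31.0])]
lid 3 [(10, 23, [28.0, 29.4]), (2, 28, [28.0, 28.8]), (-6, 26, [29.0, 29.6]), (-14, 24, [29.4, 30.3]), (-22, 27, [29.9, 31.2]), (-30, 22, [27.8, 30.8])]
lid 4 [(10, 17, [26.8, 29.8]), (2, 9, [33.2, 34.4]), (-6, 9, [38.3, 41.1]), (-14, 12, [43.0, 44.0]), (-22, 16, [47.9, 48.8]), (-30, 14, [57.9, 62.8])]
lid 5 [(10, 171, [48.4, 61.4]), (2, 56, [37.6, 62.6])]
```

```bash
python3 -m creep '[{"jaw":-1,"xyz":[-7,0,0],"angular":[0,0,0]},{"jaw":-1,"xyz":[-14,0,0],"angular":[0,0,0]},{"jaw":-1,"xyz":[-21,0,0],"angular":[0,0,0]},{"jaw":-1,"xyz":[-28,0,0],"angular":[0,0,0]},{"jaw":-1,"xyz":[-35,0,0],"angular":[0,0,0]},{"jaw":-1,"xyz":[-42,0,0],"angular":[0,0,0]},{"jaw":-1,"xyz":[-42,0,0],"angular":[0,0,0]}]'; python3 ck.py
```

```text
clock: 14.72
eef_pos: [517.9, -121.7, 30.6]
tool_rot: [-3.142, 0.0, 1.31]
force: [-0.2, -0.9, 0.2]
width: -0.0
gripper_force: 0.0
lid 1 [(2, 22, [28.1, 28.7]), (-6, 29, [28.7, 29.3]), (-14, 31, [29.7, 30.2]), (-22, 40, [30.4, 31.2]), (-30, 37, [28.2, 30.5])]
lid 2 [(10, 28, [28.0, 29.8]), (2, 25, [28.2, 29.1]), (-6, 37, [28.7, 29.9]), (-14, 42, [29.6, 30.7]), (-22, 44, [30.5, 31.3]), (-30, 45, [28.4, 31.3])]
lid 3 [(10, 33, [28.1, 30.6]), (2, 37, [28.4, 28.8]), (-6, 36, [28.6, 29.7]), (-14, 47, [29.4, 30.8]), (-22, 49, [30.5, 31.4]), (-30, 46, [28.6, 31.6])]
lid 4 [(10, 24, [28.2, 30.6]), (2, 29, [28.3, 28.8]), (-6, 34, [29.0, 29.5]), (-14, 25, [29.6, 30.8]), (-22, 25, [30.6, 32.0]), (-30, 20, [28.3, 30.6])]
lid 5 [(10, 11, [25.6, 28.2]), (2, 9, [30.5, 33.2]), (-6, 15, [37.0, 39.8]), (-14, 15, [43.0, 45.9]), (-22, 61, [46.9, 48.8]), (-30, 5, [41.6, 42.3])]
```

Lid 4 is shut. Now lid 5, then lift away.

```bash
python3 -m creep '[{"jaw":-1,"xyz":[-7,0,0],"angular":[0,0,0]},{"jaw":-1,"xyz":[-14,0,0],"angular":[0,0,0]},{"jaw":-1,"xyz":[-21,0,0],"angular":[0,0,0]},{"jaw":-1,"xyz":[-28,0,0],"angular":[0,0,0]},{"jaw":-1,"xyz":[-35,0,0],"angular":[0,0,0]},{"jaw":-1,"xyz":[-42,0,0],"angular":[0,0,0]},{"jaw":-1,"xyz":[-42,0,0],"angular":[0,0,0]},{"jaw":-1,"xyz":[-42,0,-30],"angular":[0,0,0]},{"jaw":-1,"xyz":[-42,0,-80],"angular":[0,0,0]},{"jaw":-1,"xyz":[-42,0,-120],"angular":[0,0,0]},{"jaw":-1,"xyz":[-42,0,-120],"angular":[0,0,0]}]'; python3 ck.py
python3 - <<'E'
from h import *
im,d=viewer.get_image("scene"); cv2.imwrite("pics/s5.png",cv2.resize(im[195:315,310:470,::-1],(800,600),interpolation=2))
E
```

```text
clock: 16.25
eef_pos: [509.5, -161.7, 153.5]
tool_rot: [3.135, -0.0, 1.311]
force: [0.3, -0.1, -0.7]
width: 0.2
gripper_force: 0.0
lid 1 [(2, 17, [28.3, 28.8]), (-6, 33, [28.8, 29.6]), (-14, 34, [29.6, 30.7]), (-22, 35, [30.6, 31.3]), (-30, 42, [28.8, 31.2])]
lid 2 [(10, 22, [27.8, 30.4]), (2, 25, [28.3, 29.1]), (-6, 34, [28.7, 29.5]), (-14, 37, [29.9, 30.6]), (-22, 39, [30.3, 31.5]), (-30, 49, [28.4, 31.5])]
lid 3 [(10, 26, [27.7, 29.2]), (2, 35, [28.0, 28.9]), (-6, 39, [29.0, 29.6]), (-14, 42, [29.5, 30.3]), (-22, 50, [30.7, 31.6]), (-30, 49, [28.3, 31.2])]
lid 4 [(10, 31, [27.7, 28.8]), (2, 40, [28.4, 29.0]), (-6, 40, [29.0, 29.7]), (-14, 46, [29.8, 30.5]), (-22, 56, [30.4, 31.4]), (-30, 45, [28.3, 31.1])]
lid 5 [(10, 24, [28.0, 29.0]), (2, 38, [28.2, 29.0]), (-6, 47, [28.9, 29.8]), (-14, 47, [30.0, 31.0]), (-22, 61, [30.4, 31.6]), (-30, 46, [28.5, 31.4])]
```

View pics/s5.png

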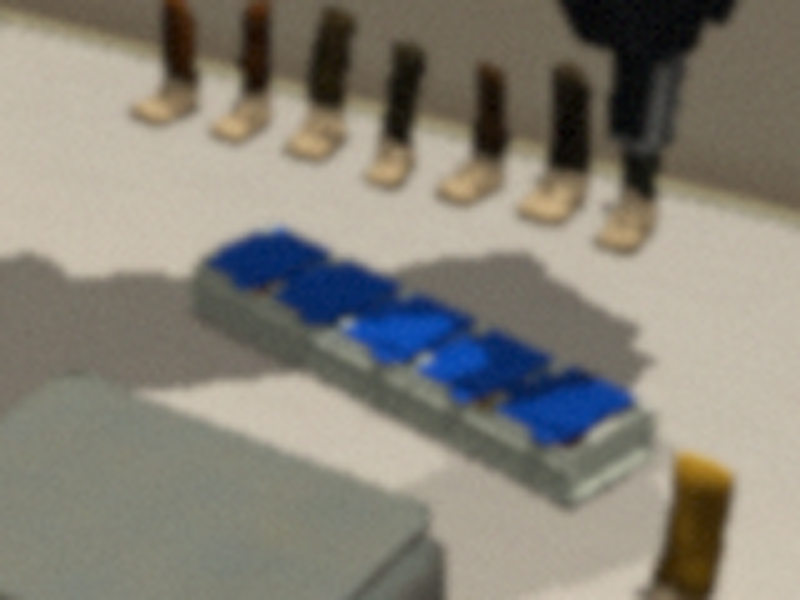

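All five lids lie flat in a row from (265,260) to (570,405), with identical shut profiles. The case has not visibly moved and the finger is clear of it.

```bash
python3 -c "
from cell import ctrl
print(ctrl.finish_job())"
```

```text
the job is handed in; nothing more can be done
None
```

All five lids were closed in order from left to right, they measure as shut in the final depth images, nothing around the case was touched, and the job is handed in.

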